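# Put the brazing-class copper fittings back in stock

## Robot

A 6-joint arm with a two-finger parallel gripper is mounted at the origin on the work surface. World frame = base frame: x ahead of the robot, y to its left, z up, the work surface at z = 0. Lengths are in m, angles in degrees, forces in N, time in s.
With the tool pointing down it reaches from about 0.325 to 0.85 m from the base axis. Payload 15.5 kg.
Tool frame: the origin (TCP) lies midway between the tips of the shut fingers; the grasp point (between the pads) lies 19 mm behind it; z points along the fingers, y is the line along which they close (so a half turn about z gives the same grasp; the last joint's range is limited). The gripper opens to 91 mm and grips with 3 to 60 N. Pads are 32 mm wide; open, the fingers measure 118 mm over their backs; the gripper's body (76 mm by 178 mm) begins 60 mm behind the grasp point.
Start: joints at [58.413, 28.281, 77.091, -0, 74.628, -5.472], TCP at [0.275, 0.561, 0.214] pointing down, gripper open.
Joint ranges: [-166.48, 166.48], [-47.26, 123.95], [12.59, 153.08], [-70.14, 250.14], [6.76, 159.57], [-176.63, 176.63]. Speed limits (degrees/s): [108.29, 108.29, 147.25, 172.46, 172.46, 172.46].

## Interface

Orientations are given as [roll, pitch, yaw] about the fixed x, y, z axes, in that order (R = Rz(yaw) Ry(pitch) Rx(roll)).
In Python, from station import robot, cams gives the robot as it stands.
- The arm moves only by the tool step_arm, never from a script. Its argument "increments" is a list of rows, each a list of 7 numbers: the shift along the world's x, y, z normalised to -1 to 1, where 1 is 0.2 m, then the turn, a rotation vector about the world's x, y, z normalised to -1 to 1, where 1 is 1.5 rad, then the opening, from -1 (shut) to 1 (fully open). In form: [[tx, ty, tz, rx, ry, rz, gripper], ...]. A call has 1 to 5 rows; each row is the pose to reach, as a shift and turn from the pose commanded when the call began; what a row does not reach only later rows make up. A row lasts 1/12 s, in which the tool goes at most 41.7 mm and 7.16 degrees, less where a joint would pass 70% of its speed; a pose out of reach is approached as far as the arm can. A call with a number of a shift or a turn outside -1 to 1 is refused whole. A call with a gripper value outside its range is refused whole. The fingers move at their own pace and stop on an object; "force" is the grip in N (left out, the last holds). Time passes only in rows, so rows that repeat a pose let the fingers close. It gives the time, the measured TCP pose, the force, the opening and the grip force at its end, in the units of the state.
- robot.get_state(): the state, without advancing time (a new reading comes with each control period).
- cams.get_image(name): name is "scene" or "top"; returns a dict with "frame" (400x640x3 uint8, red, green, blue), "K" (3x3 intrinsics, pixels), "R" (3x3) and "t" (3): a world point X has camera coordinates R X + t. Camera axes: x right, y down, z forward; pixel columns grow to the right and rows downward; lengths in m; the calibration is good to about 2 mm. A picture is of the moment at which its call begins. There is no depth.
- robot.job_done(): hands the job in; it is judged then, once.
The state is a dict: "t": time; "joint_pos": joint angles; "joint_vel": joint speeds; "effort": joint torques, N m; "tool_pos": TCP position; "orientation": TCP orientation; "wrist_force": force on the tool from outside, world axes, zero at the start; "ft_torque": the same for the moment, N m; "gripper_width": finger opening in m; "grasp_force": force on a finger pad.
Only numpy, scipy, OpenCV 4.12 (cv2) and the standard library are available. Lean on these libraries where they do the work, as an engineer would, in place of code of your own. Each camera call takes 0.05 s, during which the arm holds its last target. There are 200 camera calls.

## Task

Put the five loose copper fittings on the bench away in the stock boxes, each in the box that already holds its own kind: both elbows with the elbows, both tees with the tees, the straight coupling with the couplings. Set each one down, without dropping it, on the bare floor in front of the stock, elbows and tees lying flat and nothing resting on top of another piece. Leave the flux tub standing where it is.

Things in the scene. Friction and masses are not known exactly. Their poses are not given: they have to be found in the camera images.
- elbow_large: large copper 90-degree pipe elbow (28 mm pipe), lying flat: two legs of 31 mm outside diameter along its +x and +y, each reaching 44 mm from the origin, straight from 17.5 mm on, joined by a short bend. Origin where the two leg axes cross, 15.5 mm above its underside; z is normal to both legs. About 70 g
- elbow_small: small copper 90-degree pipe elbow (22 mm pipe), same form: legs of 25 mm outside diameter along +x and +y, each reaching 36 mm from the origin, straight from 14.5 mm on; origin where the leg axes cross, 12.5 mm above its underside. About 35 g
- tee_large: large copper equal tee (28 mm pipe), lying flat: straight run along its y, reaching 37 mm to either side of the origin, and a branch along +x reaching 37 mm; all of 31 mm outside diameter. Origin where run and branch axes cross, 15.5 mm above its underside; z is normal to both. About 85 g
- tee_small: small copper equal tee (22 mm pipe), same form: run along y reaching 29 mm each way, branch along +x reaching 29 mm, all of 25 mm outside diameter; origin where the axes cross, 12.5 mm above its underside. About 45 g
- coupling: straight copper coupling (28 mm pipe): plain short tube standing on end, 31 mm outside diameter, 42 mm tall, open bore seen from above, shallow groove round the middle. Origin at its centre, 21 mm above its underside; z along the tube. About 50 g
- box_elbows: open grey stock box, fixed, 160 (x) by 200 (y) by 45 mm high, walls and floor 4 mm, blank label card on its front (-x) face. Three spare elbows of both sizes lie fast along its back, local x +13 to +76 mm, up to 44 mm above the bench; the floor in front of them, x -76 to +13, y -96 to +96 mm, is bare. Origin: centre of its underside, on the bench; x to its back, y to its left, z up
- box_tees: open grey stock box, fixed, 160 (x) by 200 (y) by 45 mm high, walls and floor 4 mm, blank label card on its front (-x) face. Three spare tees of both sizes lie fast along its back, local x +13 to +76 mm, up to 44 mm above the bench; the floor in front of them, x -76 to +13, y -96 to +96 mm, is bare. Origin: centre of its underside, on the bench; x to its back, y to its left, z up
- box_couplings: open grey stock box, fixed, 160 (x) by 200 (y) by 45 mm high, walls and floor 4 mm, blank label card on its front (-x) face. Eight spare couplings lie fast along its back, local x +13 to +76 mm, up to 44 mm above the bench; the floor in front of them, x -76 to +13, y -96 to +96 mm, is bare. Origin: centre of its underside, on the bench; x to its back, y to its left, z up
- flux_tub: closed white plastic flux tub with a green lid, 64 mm across, 49 mm high, standing on the bench among the fittings; loose, not part of the job. Origin at the centre of its underside
Things that resemble listed ones, but are neither listed nor needed, are in the scene too. What is shaped like the elbow_large but red or yellow is not meant.

How it is judged (in metres and radians):
At the end, for the whole second after the job is handed in: Each fitting is in the box of its kind: origin at local x -74 to +15 mm, y within 94 mm, 5 to 30 mm above the box underside (on the floor, not on other pieces); elbows and tees flat within 0.3 rad, either face up; all let go, under 0.02 m/s (x of elbow_large in the frame of box_elbows between -0.074 and 0.015 m and y of elbow_large in the frame of box_elbows between -0.094 and 0.094 m and z of elbow_large in the frame of box_elbows between 0.005 and 0.03 m and linear speed of each of elbow_large, elbow_small, tee_large, tee_small, coupling below 0.02 m/s and contact force between the fingers and elbow_large below 0.05 N and (angle between elbow_large's own z axis and vertical below 0.3 rad or angle between elbow_large's own z axis and vertical above 2.84 rad) and x of elbow_small in the frame of box_elbows between -0.074 and 0.015 m and y of elbow_small in the frame of box_elbows between -0.094 and 0.094 m and z of elbow_small in the frame of box_elbows between 0.005 and 0.03 m and contact force between the fingers and elbow_small below 0.05 N and (angle between elbow_small's own z axis and vertical below 0.3 rad or angle between elbow_small's own z axis and vertical above 2.84 rad) and x of tee_large in the frame of box_tees between -0.074 and 0.015 m and y of tee_large in the frame of box_tees between -0.094 and 0.094 m and z of tee_large in the frame of box_tees between 0.005 and 0.03 m and contact force between the fingers and tee_large below 0.05 N and (angle between tee_large's own z axis and vertical below 0.3 rad or angle between tee_large's own z axis and vertical above 2.84 rad) and x of tee_small in the frame of box_tees between -0.074 and 0.015 m and y of tee_small in the frame of box_tees between -0.094 and 0.094 m and z of tee_small in the frame of box_tees between 0.005 and 0.03 m and contact force between the fingers and tee_small below 0.05 N and (angle between tee_small's own z axis and vertical below 0.3 rad or angle between tee_small's own z axis and vertical above 2.84 rad) and x of coupling in the frame of box_couplings between -0.074 and 0.015 m and y of coupling in the frame of box_couplings between -0.094 and 0.094 m and z of coupling in the frame of box_couplings between 0.005 and 0.03 m and contact force between the fingers and coupling below 0.05 N); the robot touches nothing.
It fails at once if a fitting is dropped or thrown (it falls free at more than 0.8 m/s, about a 35 mm drop) ((linear speed of elbow_large above 0.8 m/s and contact force between the fingers and elbow_large below 0.05 N) or (linear speed of elbow_small above 0.8 m/s and contact force between the fingers and elbow_small below 0.05 N) or (linear speed of tee_large above 0.8 m/s and contact force between the fingers and tee_large below 0.05 N) or (linear speed of tee_small above 0.8 m/s and contact force between the fingers and tee_small below 0.05 N) or (linear speed of coupling above 0.8 m/s and contact force between the fingers and coupling below 0.05 N)).
It fails at once if the flux tub is shifted more than 20 mm or tipped (distance of flux_tub from where it was at the start of the episode above 0.02 m or angle between flux_tub's own z axis and vertical above 0.4 rad).
It also fails if it takes over 115 s, if anything falls off the work surface, if the arm or the gripper's body presses on something with over 40 N, if the wrist force passes 120 N, or if a joint passes its speed limit or range.

## Working session

There is one attempt and no reset: what is moved stays moved. The work goes in short steps, Python scripts to look and compute and a tool call to move; the robot and the scene stay as the last step left them, time stands still between calls to the robot, and variables do not carry over. Pictures are saved under pics/ and viewed, at most 14 in all, crops included, and the job is handed in when it is done.

Besides the shell and the picture viewer there is one more tool, called after "Request:" in YAML: its name, and indented under it one key for each argument. step_arm: Moves the arm, as the interface text tells. Scaled input: -1 to 1 covers 0.2 m each way for a shift and 1.5 rad each way for a turn. Its arguments: {"type":"object","properties":{"increments":{"type":"array","items":{"type":"array","items":{"type":"number","minimum":-1,"maximum":1}}},"force":{"type":"number"}},"required":["increments"]}

```bash
mkdir -p pics; python3 - <<'E'
from station import robot,cams
import cv2,numpy as np
for n in("top","scene"):
    d=cams.get_image(n); cv2.imwrite(f"pics/{n}0.png",d["frame"][:,:,::-1]); np.savez(n+"0.npz",**d)
    C=-d["R"].T@d["t"]; print(n,d["K"].tolist(),d["R"].round(4).tolist(),C)
print(robot.get_state())
E
```

```text
top [[495.7630760227664, 0.0, 310.2639914402685], [0.0, 495.7630760227664, 194.85361312640683], [0.0, 0.0, 1.0]] [[0.0115, -0.9999, 0.0047], [-0.9978, -0.0118, -0.0656], [0.0656, -0.0039, -0.9978]] [ 0.38268783 -0.11169499  1.37496711]
scene [[480.317801622099, 0.0, 317.9640435719179], [0.0, 480.317801622099, 196.2274092303877], [0.0, 0.0, 1.0]] [[0.7592, 0.6504, 0.0236], [0.3625, -0.3925, -0.8453], [-0.5406, 0.6503, -0.5337]] [ 1.36186397 -1.18310234  0.95626573]
{'t': 0.1, 'joint_pos': array([ 5.84135546e+01,  2.83108809e+01,  7.71233399e+01,  5.20907539e-04,
        7.46270814e+01, -5.47068378e+00]), 'joint_vel': array([-0.03293608, -0.17555054, -0.13599938, -0.00868689, -0.07968261,
        0.01196664]), 'effort': array([ 2.09243561e-03, -8.80236268e+01, -3.82548201e+01,  7.07285386e-02,
        4.80772869e-02, -1.58860312e-04]), 'tool_pos': array([0.27492593, 0.56091588, 0.21340412]), 'orientation': array([-1.79939025e+02, -6.34416465e-03,  1.53884097e+02]), 'wrist_force': array([ 0.02081995, -0.24291726,  0.01918777]), 'ft_torque': array([-0.04555819, -0.02924114, -0.00489695]), 'grasp_force': 0.0, 'gripper_width': 0.09143445310824025}
```

View pics/top0.png

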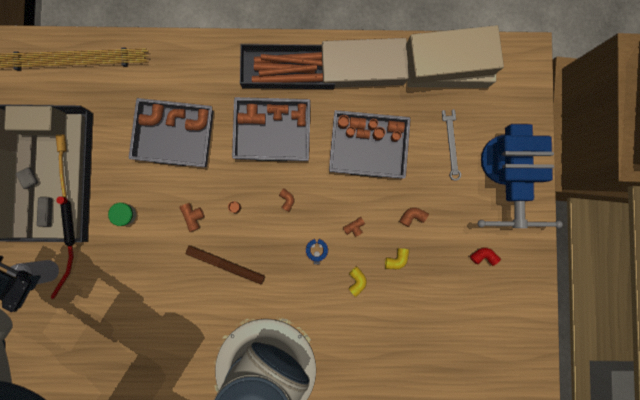

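View pics/scene0.png

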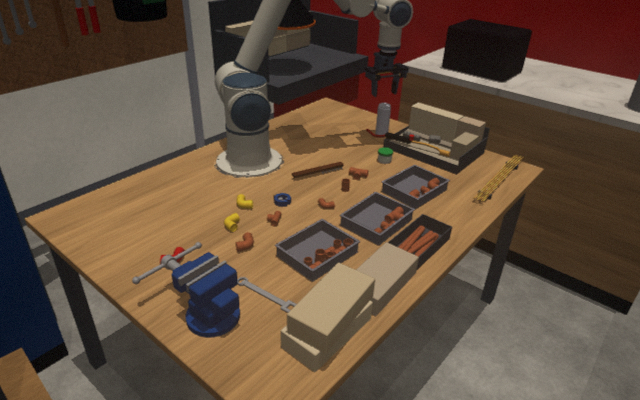

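The top view shows three boxes: elbows at (172,132), tees at (272,130) and couplings at (370,145). The loose parts are the large tee (191,216), coupling (234,208), an elbow (287,199), a tee (355,227) and an elbow (413,216). The tub is at (120,214). I'll fit the poses by silhouette.

```bash
cat > fit.py <<'E'
import numpy as np,cv2
from scipy.optimize import minimize
S=6
def load(n="top0"): return dict(np.load(n+".npz"))
def proj(d,X):
    c=np.asarray(X)@d["R"].T+d["t"]; u=c@d["K"].T; return u[:,:2]/u[:,2:]
def unproj(d,p,z):
    r=d["R"].T@np.linalg.inv(d["K"])@[p[0],p[1],1]; C=-d["R"].T@d["t"]; return C+r*(z-C[2])/r[2]
def cyl(a,b,r):
    a,b=np.array(a,float),np.array(b,float); w=(b-a)/np.linalg.norm(b-a); u=np.cross(w,[0.3,0.5,0.8]);u/=np.linalg.norm(u);v=np.cross(w,u)
    t=np.linspace(0,2*np.pi,33)[:,None]; ring=r*(np.cos(t)*u+np.sin(t)*v); return np.vstack([a+ring,b+ring])
def elbow(L,s,r):
    P=[cyl([s,0,0],[L,0,0],r),cyl([0,s,0],[0,L,0],r)]
    th=np.linspace(np.pi,1.5*np.pi,7); q=np.c_[s+s*np.cos(th),s+s*np.sin(th),0*th]
    return P+[cyl(q[i],q[i+1],r) for i in range(6)]
def tee(L,r): return [cyl([0,-L,0],[0,L,0],r),cyl([0,0,0],[L,0,0],r)]
M={"elbow_large":(elbow(.044,.0175,.0155),.0155),"elbow_small":(elbow(.036,.0145,.0125),.0125),
"tee_large":(tee(.037,.0155),.0155),"tee_small":(tee(.029,.0125),.0125),"coupling":([cyl([0,0,-.021],[0,0,.021],.0155)],.021),
"box":([np.array([[x,y,z] for x in(-.08,.08) for y in(-.1,.1) for z in (-.0225,.0225)])],.0225)}
def sil(d,name,p,o,wh):
    parts,h=M[name]; m=np.zeros((wh[1]*S,wh[0]*S),np.uint8); c,s=np.cos(p[2]),np.sin(p[2]); R=np.array([[c,-s,0],[s,c,0],[0,0,1]])
    for q in parts:
        u=proj(d,q@R.T+[p[0],p[1],h+(p[3] if len(p)>3 else 0)])
        cv2.fillConvexPoly(m,cv2.convexHull(np.round(((u-o+.5)*S-.5)*16).astype(np.int32)),255,shift=4)
    return cv2.resize(m,tuple(wh),interpolation=cv2.INTER_AREA)/255.
def fit(d,name,mask,px,half,yaws,z0=0):
    o=np.array(px)-half; wh=[2*half]*2; m=mask[o[1]:o[1]+2*half,o[0]:o[0]+2*half].astype(float)
    X=unproj(d,px,M[name][1]+z0)
    f=lambda p:np.abs(sil(d,name,[*p,z0],o,wh)-m).sum()/m.sum()
    best=None
    for y in yaws:
        x0=[X[0],X[1],y]; r=minimize(f,x0,method="Nelder-Mead",options=dict(initial_simplex=[np.array(x0)+e for e in([0,0,0],[.008,0,0],[0,.008,0],[0,0,.25])],xatol=1e-4,fatol=1e-4,maxiter=150))
        if best is None or r.fun<best.fun:best=r
    return best.x,best.fun,o,m
E
python3 - <<'E'
from fit import *
d=load();f=d["frame"];hsv=cv2.cvtColor(f,cv2.COLOR_RGB2HSV).astype(int);lab=cv2.cvtColor(f,cv2.COLOR_RGB2LAB).astype(int)
for q in [(191,213),(234,208),(413,212),(287,215),(250,180),(170,150),(140,215)]: print(q,hsv[q[1],q[0]],lab[q[1],q[0]])
cop=((lab[...,1]>146))
box=((hsv[...,1]<75))
vis=[]
big=cv2.resize(f[90:270,110:450],None,fx=2.3,fy=2.3,interpolation=cv2.INTER_CUBIC)
Y=np.arange(8)*np.pi/4
def show(n,p):
    o=np.array([110,90]);m=(sil(d,n,p,o,[340,180])>.5).astype(np.uint8);m=cv2.resize(m,(big.shape[1],big.shape[0]),interpolation=cv2.INTER_NEAREST)
    cv2.drawContours(big,cv2.findContours(m,0,1)[0],-1,(0,255,0),1)
for n,px in [("tee_large",(191,216)),("coupling",(234,208)),("elbow_small",(287,199)),("tee_small",(355,227)),("elbow_large",(413,216))]:
    for nn in [n]+[k for k in M if k[:3]==n[:3] and k!=n]:
        p,e,o,m=fit(d,nn,cop,px,21,Y); print(nn,p[:2].round(4),np.degrees(p[2]).round(1),"err",round(e,3),"r",np.hypot(*p[:2]).round(3))
        if nn==n: show(n,p)
for n,px in [("elbows",(172,132)),("tees",(272,130)),("coup",(370,145))]:
    o=np.array(px)-50; mm=np.zeros_like(box); sub=(box[px[1]-44:px[1]+44,px[0]-48:px[0]+48]).astype(np.uint8)
    c=max(cv2.findContours(sub,0,1)[0],key=cv2.contourArea); t=np.zeros_like(sub);cv2.fillPoly(t,[cv2.convexHull(c)],1);mm[px[1]-44:px[1]+44,px[0]-48:px[0]+48]=t
    p,e,_,_=fit(d,"box",mm,px,48,[-.1,0,.1]); print(n,p[:2].round(4),np.degrees(p[2]).round(1),round(e,3)); show("box",p)
print("tub",unproj(d,(120,214),.049))
cv2.imwrite("pics/fit0.png",big[:,:,::-1])
E
```

```text
(191, 213) [  9 160 123] [ 91 148 152]
(234, 208) [ 10 161 165] [122 153 160]
(413, 212) [ 10 161 147] [109 151 157]
(287, 215) [ 16 126 148] [130 136 155]
(250, 180) [ 17 130 139] [122 135 155]
(170, 150) [170   7 108] [114 129 128]
(140, 215) [ 17 127 144] [126 135 155]
tee_large [0.407 0.216] 286.4 err 0.915 r 0.461
tee_small [0.4098 0.2145] 294.5 err 0.474 r 0.463
coupling [0.4368 0.0889] 0.3 err 0.783 r 0.446
elbow_small [ 0.4607 -0.0663] 54.4 err 1.02 r 0.465
elbow_large [ 0.4505 -0.0674] 35.6 err 2.051 r 0.455
tee_small [ 0.3892 -0.2371] 207.1 err 1.149 r 0.456
tee_large [ 0.3744 -0.2417] 61.1 err 2.377 r 0.446
elbow_large [ 0.4359 -0.3998] 139.6 err 1.206 r 0.591
elbow_small [ 0.43   -0.3998] 151.3 err 0.557 r 0.587
elbows [0.6384 0.2675] -4.6 0.056
tees [ 0.6525 -0.0054] -1.8 0.072
coup [ 0.6138 -0.2783] -4.4 0.081
tub [0.41270059 0.3902919  0.049     ]
```

View pics/fit0.png

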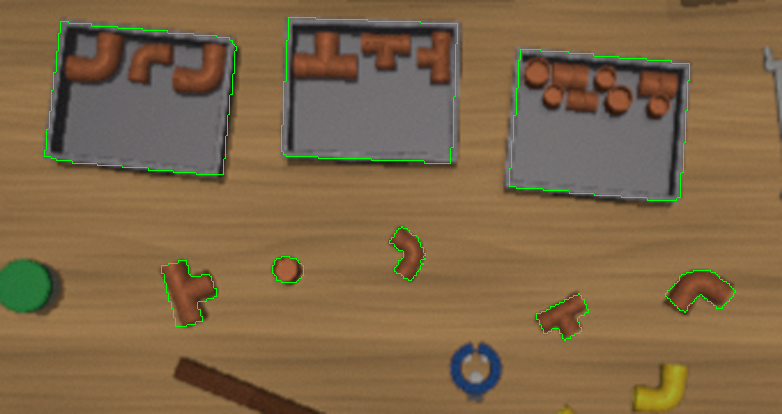

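Box outlines match. The copper mask is too thin, so I'll refine the part fits.

```bash
cat > parts.py <<'E'
from fit import *
def copmask(f):
    lab=cv2.cvtColor(cv2.cvtColor(f,cv2.COLOR_RGB2BGR).astype(np.float32)/255,cv2.COLOR_BGR2LAB)
    hue=np.degrees(np.arctan2(lab[...,2],lab[...,1]))
    return (hue<64)&(lab[...,1]>6)
E
python3 - <<'E'
from parts import *
d=load();f=d["frame"]
cop=copmask(f); 
big=cv2.resize(f[180:245,165:445],None,fx=2.8,fy=2.8,interpolation=cv2.INTER_CUBIC);b2=cv2.resize(cop[180:245,165:445].astype(np.uint8)*255,None,fx=2.8,fy=2.8,interpolation=0);b2=cv2.merge([b2]*3)
Y=np.arange(8)*np.pi/4
for n,px in [("tee_large",(191,216)),("coupling",(234,208)),("elbow_small",(287,199)),("tee_small",(355,227)),("elbow_large",(413,216))]:
    # keep central component
    k,l=cv2.connectedComponents(cop.astype(np.uint8)); w=l[px[1]-8:px[1]+9,px[0]-8:px[0]+9];w=w[w>0]; mk=l==np.bincount(w).argmax()
    for nn in [n]+[k for k in M if k[:3]==n[:3] and k!=n]:
        p,e,o,m=fit(d,nn,mk,px,21,Y); print(nn,p[:2].round(4),np.degrees(p[2]).round(1),"err",round(e,3),int(m.sum()))
        if nn==n:
            m=(sil(d,n,p,np.array([165,180]),[280,65])>.5).astype(np.uint8);m=cv2.resize(m,(big.shape[1],big.shape[0]),interpolation=0)
            for b in(big,b2): cv2.drawContours(b,cv2.findContours(m,0,1)[0],-1,(0,255,0),1)
cv2.imwrite("pics/fit1.png",np.vstack([big[:,:,::-1],b2]))
E
```

```text
tee_large [0.4072 0.2139] 293.7 err 0.11 392
tee_small [0.4074 0.2145] 294.7 err 0.308 392
coupling [0.4369 0.0912] 0.1 err 0.099 122
elbow_small [ 0.4615 -0.0659] 57.0 err 0.155 198
elbow_large [ 0.459  -0.0701] 53.1 err 0.671 198
tee_small [ 0.3897 -0.2365] 211.4 err 0.148 231
tee_large [ 0.3912 -0.2347] 214.0 err 0.784 231
elbow_large [ 0.434  -0.3953] 151.1 err 0.123 317
elbow_small [ 0.4333 -0.395 ] 152.9 err 0.27 317
```

View pics/fit1.png

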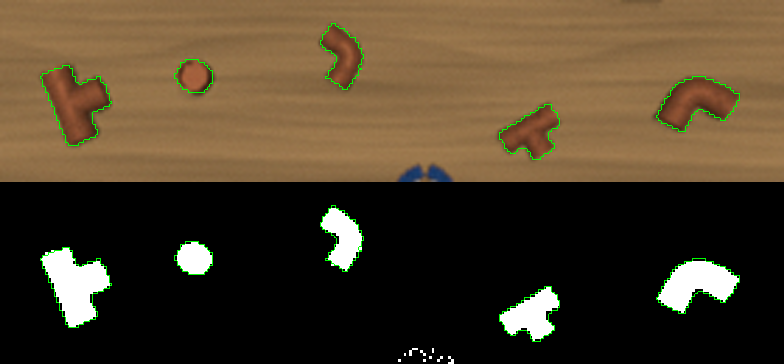

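Fits agree with the stated sizes, with the larger/smaller assignments clear. Starting with the large tee.

Request:
step_arm:
  increments:
    - [0.35,-0.9,-0.25,0,0,0.29,1]
    - [0.35,-0.9,-0.25,0,0,0.29,1]
    - [0.35,-0.9,-0.25,0,0,0.29,1]
    - [0.35,-0.9,-0.25,0,0,0.29,1]
    - [0.35,-0.9,-0.25,0,0,0.29,1]
  force: 20

```text
t: 0.52
tool_pos: [0.3451, 0.3791, 0.1633]
orientation: [-180.0, -0.0, 179.2]
wrist_force: [1.4, -0.4, -0.8]
gripper_width: 0.0915
grasp_force: 0.0
```

Request:
step_arm:
  increments:
    - [0.33,-0.885,-0.25,0,0,0.29,1]
    - [0.33,-0.885,-0.25,0,0,0.29,1]
    - [0.33,-0.885,-0.25,0,0,0.29,1]
    - [0.33,-0.885,-0.25,0,0,0.29,1]
    - [0.33,-0.885,-0.25,0,0,0.29,1]

```text
t: 0.93
tool_pos: [0.4083, 0.2116, 0.1161]
orientation: [180.0, 0.0, -155.8]
wrist_force: [1.6, -0.4, -1.4]
gripper_width: 0.0911
grasp_force: 0.0
```

Request:
step_arm:
  increments:
    - [0,0,0,0,0,0,1]
    - [0,0,0,0,0,0,1]

```text
t: 1.1
tool_pos: [0.4083, 0.2109, 0.1158]
orientation: [180.0, -0.1, -156.5]
wrist_force: [0.2, 0.8, -0.5]
gripper_width: 0.0914
grasp_force: 0.0
```

Request:
step_arm:
  increments:
    - [0.015,-0.034,-0.15,0,0,0,1]
    - [0.015,-0.034,-0.35,0,0,0,1]
    - [0.015,-0.034,-0.5,0,0,0,1]
    - [0.015,-0.034,-0.549,0,0,0,1]
    - [0.015,-0.034,-0.549,0,0,0,1]

```text
t: 1.52
tool_pos: [0.4094, 0.2065, 0.0045]
orientation: [180.0, -0.2, -156.2]
wrist_force: [0.1, -0.4, -0.1]
gripper_width: 0.0909
grasp_force: 0.0
```

Request:
step_arm:
  increments:
    - [0,0,0,0,0,0,-1]
    - [0,0,0,0,0,0,-1]
    - [0,0,0,0,0,0,-1]
    - [0,0,0,0,0,0,-1]
    - [0,0,0,0,0,0,-1]

```text
t: 1.93
tool_pos: [0.4114, 0.2062, 0.0073]
orientation: [-180.0, 0.1, -156.3]
wrist_force: [0.5, -0.0, -0.5]
gripper_width: 0.0608
grasp_force: 0.0
```

Request:
step_arm:
  increments:
    - [0,0,0,0,0,0,-1]
    - [0,0,0,0,0,0,-1]
    - [0,0,0,0,0,0,-1]

```text
t: 2.18
tool_pos: [0.4114, 0.206, 0.0069]
orientation: [-180.0, 0.1, -156.3]
wrist_force: [0.2, -1.1, 9.7]
gripper_width: 0.0524
grasp_force: 20.0
```

Request:
step_arm:
  increments:
    - [0,0,0.15,0,0,0,-1]
    - [0.12,-0.09,0.3,0,0,-0.05,-1]
    - [0.27,-0.2,0.43,0,0,-0.1,-1]
    - [0.4,-0.31,0.44,0,0,-0.15,-1]
    - [0.53,-0.41,0.44,0,0,-0.15,-1]

```text
t: 2.6
tool_pos: [0.5196, 0.1227, 0.0969]
orientation: [-180.0, 0.2, -169.4]
wrist_force: [0.9, 0.6, -1.0]
gripper_width: 0.0521
grasp_force: 20.0
```

Request:
step_arm:
  increments:
    - [0.15,-0.12,0,0,0,-0.05,-1]
    - [0.3,-0.23,0,0,0,-0.1,-1]
    - [0.45,-0.35,0,0,0,-0.147,-1]
    - [0.523,-0.411,0,0,0,-0.147,-1]
    - [0.523,-0.411,0,0,0,-0.147,-1]

```text
t: 3.02
tool_pos: [0.6249, 0.0387, 0.0945]
orientation: [-180.0, 0.1, 178.0]
wrist_force: [-1.1, -0.7, -1.0]
gripper_width: 0.0525
grasp_force: 20.0
```

Request:
step_arm:
  increments:
    - [0,0,0,0,0,0,-1]
    - [0,0,0,0,0,0,-1]

```text
t: 3.18
tool_pos: [0.6206, 0.0421, 0.0942]
orientation: [180.0, -0.1, 178.2]
wrist_force: [-0.9, 0.8, 0.2]
gripper_width: 0.0519
grasp_force: 20.0
```

Request:
step_arm:
  increments:
    - [0.005,-0.002,-0.15,0,0,0,-1]
    - [0.005,-0.002,-0.28,0,0,0,-1]
    - [0.005,-0.002,-0.36,0,0,0,-1]
    - [0.005,-0.002,-0.4,0,0,0,-1]
    - [0.005,-0.002,-0.41,0,0,0,-1]

```text
t: 3.6
tool_pos: [0.6211, 0.0421, 0.0114]
orientation: [180.0, -0.2, 178.3]
wrist_force: [-0.4, -0.5, -0.5]
gripper_width: 0.0523
grasp_force: 20.0
```

Request:
step_arm:
  increments:
    - [0,0,0,0,0,0,-1]
    - [0,0,0,0,0,0,-1]
    - [0,0,0,0,0,0,-1]

```text
t: 3.85
tool_pos: [0.6233, 0.0415, 0.0138]
orientation: [-180.0, 0.1, 178.2]
wrist_force: [-0.0, 0.1, -1.2]
gripper_width: 0.0521
grasp_force: 20.0
```

Request:
step_arm:
  increments:
    - [0,0,-0.005,0,0,0,-1]
    - [0,0,-0.008,0,0,0,-1]
    - [0,0,-0.008,0,0,0,-1]

```text
t: 4.1
tool_pos: [0.6228, 0.0413, 0.0112]
orientation: [-180.0, 0.0, 178.2]
wrist_force: [-0.1, -0.5, -1.0]
gripper_width: 0.0521
grasp_force: 20.0
```

Request:
step_arm:
  increments:
    - [0,0,0,0,0,0,0.5]
    - [0,0,0,0,0,0,0.5]
    - [0,0,0,0,0,0,0.5]
    - [0,0,0,0,0,0,0.5]

```text
t: 4.43
tool_pos: [0.6227, 0.0413, 0.0109]
orientation: [180.0, 0.0, 178.2]
wrist_force: [0.3, -0.2, 0.2]
gripper_width: 0.0683
grasp_force: 0.0
```

Request:
step_arm:
  increments:
    - [0,0,0.2,0,0,0,0.5]
    - [0,0,0.4,0,0,0,0.5]
    - [-0.2,0.05,0.4,0,0,0,1]
    - [-0.4,0.1,0.4,0,0,0,1]
    - [-0.6,0.16,0.4,0,0,0,1]

```text
t: 4.85
tool_pos: [0.5018, 0.0733, 0.0916]
orientation: [180.0, 0.1, 178.2]
wrist_force: [-0.3, 0.3, -0.5]
gripper_width: 0.0856
grasp_force: 0.0
```

Request:
step_arm:
  increments:
    - [-0.2,0.05,0,0,0,0,1]
    - [-0.33,0.089,0,0,0,0,1]
    - [-0.33,0.089,0,0,0,0,1]
    - [-0.33,0.089,0,0,0,0,1]

```text
t: 5.18
tool_pos: [0.4356, 0.0915, 0.0912]
orientation: [-180.0, -0.0, 178.3]
wrist_force: [1.0, 0.1, 0.6]
gripper_width: 0.0915
grasp_force: 0.0
```

Request:
step_arm:
  increments:
    - [0.003,-0.002,-0.15,0,0,0,1]
    - [0.003,-0.002,-0.3,0,0,0,1]
    - [0.003,-0.002,-0.4,0,0,0,0]
    - [0.003,-0.002,-0.425,0,0,0,0]
    - [0.003,-0.002,-0.425,0,0,0,0]

```text
t: 5.6
tool_pos: [0.4375, 0.0905, 0.0049]
orientation: [-180.0, -0.1, 178.2]
wrist_force: [0.1, 0.0, 1.1]
gripper_width: 0.0742
grasp_force: 0.0
```

Request:
step_arm:
  increments:
    - [0,0,0,0,0,0,-1]
    - [0,0,0,0,0,0,-1]
    - [0,0,0,0,0,0,-1]
    - [0,0,0,0,0,0,-1]
    - [0,0,0,0,0,0,-1]

```text
t: 6.02
tool_pos: [0.4378, 0.0908, 0.0066]
orientation: [180.0, 0.1, 178.2]
wrist_force: [-0.5, -1.2, 0.1]
gripper_width: 0.0404
grasp_force: 0.0
```

Request:
step_arm:
  increments:
    - [0,0,0,0,0,0,-1]
    - [0,0,0,0,0,0,-1]
    - [0,0,0,0,0,0,-1]
    - [0,0,0,0,0,0,-1]

```text
t: 6.35
tool_pos: [0.4375, 0.0908, 0.0062]
orientation: [180.0, 0.0, 178.2]
wrist_force: [-0.4, -0.0, 8.1]
gripper_width: 0.0306
grasp_force: 20.0
```

Request:
step_arm:
  increments:
    - [0,0,0.2,0,0,0,-1]
    - [0,-0.05,0.4,0,0,0,-1]
    - [0.07,-0.24,0.45,0,0,0,-1]
    - [0.14,-0.42,0.45,0,0,0,-1]
    - [0.2,-0.6,0.45,0,0,0,-1]

```text
t: 6.77
tool_pos: [0.4785, -0.0307, 0.0972]
orientation: [-180.0, 0.2, 178.3]
wrist_force: [1.2, 0.9, -1.4]
gripper_width: 0.0306
grasp_force: 20.0
```

Request:
step_arm:
  increments:
    - [0.08,-0.18,0,0,0,0,-1]
    - [0.16,-0.37,0,0,0,0,-1]
    - [0.24,-0.55,0,0,0,0,-1]
    - [0.32,-0.74,0,0,0,0,-1]
    - [0.38,-0.9,0,0,0,0,-1]

```text
t: 7.18
tool_pos: [0.5541, -0.212, 0.0959]
orientation: [-180.0, 0.0, 178.2]
wrist_force: [-0.3, 0.6, 0.5]
gripper_width: 0.0306
grasp_force: 20.0
```

Request:
step_arm:
  increments:
    - [0.08,-0.18,0,0,0,0,-1]
    - [0.142,-0.33,0,0,0,0,-1]
    - [0.142,-0.33,0,0,0,0,-1]
    - [0.142,-0.33,0,0,0,0,-1]

```text
t: 7.52
tool_pos: [0.5817, -0.2768, 0.0954]
orientation: [180.0, -0.0, 178.1]
wrist_force: [-0.3, 0.0, -1.1]
gripper_width: 0.0306
grasp_force: 20.0
```

Request:
step_arm:
  increments:
    - [0,0,-0.15,0,0,0,-1]
    - [0,0,-0.28,0,0,0,-1]
    - [0,0,-0.37,0,0,0,-1]
    - [0,0,-0.41,0,0,0,-1]
    - [0,0,-0.42,0,0,0,-1]

```text
t: 7.93
tool_pos: [0.5805, -0.2738, 0.0105]
orientation: [179.9, -0.2, 178.2]
wrist_force: [-1.4, -0.1, -0.1]
gripper_width: 0.0301
grasp_force: 20.0
```

Request:
step_arm:
  increments:
    - [0,0,-0.002,0,0,0,-1]
    - [0,0,-0.004,0,0,0,-1]
    - [0,0,-0.004,0,0,0,-1]

```text
t: 8.18
tool_pos: [0.5824, -0.2754, 0.0123]
orientation: [-180.0, 0.1, 178.2]
wrist_force: [0.6, 0.1, -0.2]
gripper_width: 0.0304
grasp_force: 20.0
```

Request:
step_arm:
  increments:
    - [0,0,-0.006,0,0,0,-1]
    - [0,0,-0.006,0,0,0,-1]
    - [0,0,-0.006,0,0,0,0.2]
    - [0,0,-0.006,0,0,0,0.2]
    - [0,0,-0.006,0,0,0,0.2]

```text
t: 8.6
tool_pos: [0.5818, -0.2753, 0.0101]
orientation: [-180.0, 0.0, 178.2]
wrist_force: [-0.3, 0.6, 0.5]
gripper_width: 0.0476
grasp_force: 0.0
```

Request:
step_arm:
  increments:
    - [0,0,0,0,0,0,0.2]
    - [0,0,0,0,0,0,0.2]
    - [0,0,0.2,0,0,0,0.2]
    - [0,0,0.4,0,0,0,0.2]
    - [0,0,0.44,0,0,0,0.2]

```text
t: 9.02
tool_pos: [0.5841, -0.2766, 0.1036]
orientation: [-179.8, 0.4, 178.2]
wrist_force: [1.4, -1.9, 1.3]
gripper_width: 0.0548
grasp_force: 0.0
```

Request:
step_arm:
  increments:
    - [-0.15,0,0,0,0,-0.08,1]
    - [-0.35,0.05,0,0,0,-0.16,1]
    - [-0.55,0.1,0,0,0,-0.24,1]
    - [-0.75,0.15,0,0,0,-0.32,1]
    - [-0.9,0.173,0,0,0,-0.4,1]

```text
t: 9.43
tool_pos: [0.3985, -0.2389, 0.0979]
orientation: [-180.0, -0.1, 143.5]
wrist_force: [0.3, -0.3, 0.4]
gripper_width: 0.0855
grasp_force: 0.0
```

Request:
step_arm:
  increments:
    - [-0.1,0,0,0,0,-0.08,1]
    - [-0.1,0,0,0,0,-0.16,1]
    - [-0.1,0,0,0,0,-0.24,1]
    - [-0.1,0,0,0,0,-0.262,1]
    - [-0.1,0,0,0,0,-0.262,1]

```text
t: 9.85
tool_pos: [0.3818, -0.2408, 0.0981]
orientation: [180.0, 0.0, 121.2]
wrist_force: [-0.1, -0.4, -0.3]
gripper_width: 0.0912
grasp_force: 0.0
```

Request:
step_arm:
  increments:
    - [0.003,0,-0.18,0,0,0,1]
    - [0.003,0,-0.34,0,0,0,1]
    - [0.003,0,-0.43,0,0,0,1]
    - [0.003,0,-0.46,0,0,0,0.3]
    - [0.003,0,-0.46,0,0,0,0.3]

```text
t: 10.27
tool_pos: [0.3818, -0.2402, 0.0049]
orientation: [-180.0, -0.1, 121.4]
wrist_force: [-0.8, -0.2, 0.2]
gripper_width: 0.0807
grasp_force: 0.0
```

Request:
step_arm:
  increments:
    - [0,0,0,0,0,0,-1]
    - [0,0,0,0,0,0,-1]
    - [0,0,0,0,0,0,-1]
    - [0,0,0,0,0,0,-1]
    - [0,0,0,0,0,0,-1]

```text
t: 10.68
tool_pos: [0.3826, -0.2409, 0.0066]
orientation: [180.0, 0.1, 121.3]
wrist_force: [0.7, -0.8, -0.4]
gripper_width: 0.0478
grasp_force: 0.0
```

Request:
step_arm:
  increments:
    - [0,0,0,0,0,0,-1]
    - [0,0,0,0,0,0,-1]
    - [0,0,0,0,0,0,-1]
    - [0,0,0,0,0,0,-1]

```text
t: 11.02
tool_pos: [0.3825, -0.2409, 0.0063]
orientation: [180.0, 0.0, 121.3]
wrist_force: [-1.2, 0.7, 9.2]
gripper_width: 0.0419
grasp_force: 20.0
```

Request:
step_arm:
  increments:
    - [0,0,0.2,0,0,0.04,-1]
    - [0.05,0.04,0.4,0,0,0.12,-1]
    - [0.2,0.16,0.44,0,0,0.2,-1]
    - [0.35,0.28,0.44,0,0,0.28,-1]
    - [0.5,0.4,0.44,0,0,0.35,-1]

```text
t: 11.43
tool_pos: [0.4838, -0.1599, 0.0953]
orientation: [180.0, 0.1, 151.7]
wrist_force: [0.2, -0.6, -0.2]
gripper_width: 0.0413
grasp_force: 20.0
```

Request:
step_arm:
  increments:
    - [0.15,0.12,0,0,0,0.08,-1]
    - [0.3,0.24,0,0,0,0.16,-1]
    - [0.45,0.37,0,0,0,0.24,-1]
    - [0.6,0.49,0,0,0,0.312,-1]
    - [0.683,0.557,0,0,0,0.312,-1]

```text
t: 11.85
tool_pos: [0.6216, -0.0464, 0.094]
orientation: [180.0, 0.1, 178.7]
wrist_force: [-1.0, 0.1, 0.1]
gripper_width: 0.0413
grasp_force: 20.0
```

Request:
step_arm:
  increments:
    - [0,0,0,0,0,0,-1]
    - [0,0,0,0,0,0,-1]
    - [0,0,0,0,0,0,-1]

```text
t: 12.1
tool_pos: [0.6181, -0.0494, 0.0936]
orientation: [-180.0, -0.1, 178.2]
wrist_force: [-0.6, -0.1, -0.8]
gripper_width: 0.0413
grasp_force: 20.0
```

Request:
step_arm:
  increments:
    - [0,0,-0.15,0,0,0,-1]
    - [0,0,-0.28,0,0,0,-1]
    - [0,0,-0.37,0,0,0,-1]
    - [0,0,-0.405,0,0,0,-1]
    - [0,0,-0.41,0,0,0,-1]

```text
t: 12.52
tool_pos: [0.6174, -0.0499, 0.0109]
orientation: [180.0, -0.2, 178.1]
wrist_force: [-0.4, 0.1, -0.5]
gripper_width: 0.0416
grasp_force: 20.0
```

Request:
step_arm:
  increments:
    - [0,0,-0.002,0,0,0,-1]
    - [0,0,-0.004,0,0,0,-1]
    - [0,0,-0.004,0,0,0,-1]

```text
t: 12.77
tool_pos: [0.6194, -0.0496, 0.0121]
orientation: [-180.0, 0.1, 178.2]
wrist_force: [-1.0, 0.0, -0.5]
gripper_width: 0.0409
grasp_force: 20.0
```

Request:
step_arm:
  increments:
    - [0,0,-0.006,0,0,0,-1]
    - [0,0,-0.006,0,0,0,-1]
    - [0,0,-0.006,0,0,0,0.23]
    - [0,0,-0.006,0,0,0,0.23]
    - [0,0,-0.006,0,0,0,0.23]

```text
t: 13.18
tool_pos: [0.6189, -0.0493, 0.01]
orientation: [-180.0, 0.0, 178.2]
wrist_force: [-0.5, 0.5, -0.4]
gripper_width: 0.0555
grasp_force: 0.0
```

Request:
step_arm:
  increments:
    - [0,0,0,0,0,0,0.23]
    - [0,0,0.18,0,0,0,0.23]
    - [0,0,0.36,0,0,0,0.23]
    - [-0.1,-0.15,0.42,0,0,0,0.23]
    - [-0.2,-0.3,0.42,0,0,-0.05,0.23]

```text
t: 13.6
tool_pos: [0.5811, -0.1094, 0.0974]
orientation: [-179.9, 0.4, 174.2]
wrist_force: [0.7, -0.6, -0.4]
gripper_width: 0.0563
grasp_force: 0.0
```

Request:
step_arm:
  increments:
    - [-0.11,-0.17,0,0,0,-0.05,1]
    - [-0.22,-0.34,0,0,0,-0.1,1]
    - [-0.33,-0.5,0,0,0,-0.16,1]
    - [-0.44,-0.67,0,0,0,-0.21,1]
    - [-0.55,-0.84,0,0,0,-0.266,1]

```text
t: 14.02
tool_pos: [0.4676, -0.2785, 0.0941]
orientation: [-180.0, 0.0, 150.9]
wrist_force: [1.5, -0.9, 0.8]
gripper_width: 0.0865
grasp_force: 0.0
```

Request:
step_arm:
  increments:
    - [-0.11,-0.17,0,0,0,0,1]
    - [-0.22,-0.34,0,0,0,0,1]
    - [-0.33,-0.504,0,0,0,0,1]
    - [-0.33,-0.504,0,0,0,0,1]
    - [-0.33,-0.504,0,0,0,0,1]

```text
t: 14.43
tool_pos: [0.4018, -0.3797, 0.0939]
orientation: [-180.0, 0.0, 150.9]
wrist_force: [0.0, 0.8, 0.0]
gripper_width: 0.0907
grasp_force: 0.0
```

Request:
step_arm:
  increments:
    - [0.006,0.006,-0.18,0,0,0,1]
    - [0.006,0.006,-0.34,0,0,0,1]
    - [0.006,0.006,-0.42,0,0,0,1]
    - [0.006,0.006,-0.44,0,0,0,0]
    - [0.006,0.006,-0.44,0,0,0,0]

```text
t: 14.85
tool_pos: [0.4042, -0.3755, 0.0051]
orientation: [179.9, -0.1, 151.1]
wrist_force: [-0.6, 0.1, -0.4]
gripper_width: 0.0808
grasp_force: 0.0
```

Request:
step_arm:
  increments:
    - [0,0,0,0,0,0,-1]
    - [0,0,0,0,0,0,-1]
    - [0,0,0,0,0,0,-1]
    - [0,0,0,0,0,0,-1]
    - [0,0,0,0,0,0,-1]

```text
t: 15.27
tool_pos: [0.4044, -0.3771, 0.0066]
orientation: [-180.0, 0.1, 151.0]
wrist_force: [0.6, -0.3, -0.1]
gripper_width: 0.047
grasp_force: 0.0
```

Request:
step_arm:
  increments:
    - [0,0,0,0,0,0,-1]
    - [0,0,0,0,0,0,-1]
    - [0,0,0,0,0,0,-1]
    - [0,0,0,0,0,0,-1]
    - [0,0,0,0,0,0,-1]

```text
t: 15.68
tool_pos: [0.4041, -0.3769, 0.006]
orientation: [-180.0, 0.0, 151.0]
wrist_force: [0.6, 0.4, 1.8]
gripper_width: 0.0304
grasp_force: 20.0
```

Request:
step_arm:
  increments:
    - [0,0,0.2,0,0,0,-1]
    - [0,0.05,0.4,0,0,0,-1]
    - [0.05,0.22,0.46,0,0,0.03,-1]
    - [0.1,0.41,0.46,0,0,0.06,-1]
    - [0.15,0.6,0.46,0,0,0.1,-1]

```text
t: 16.1
tool_pos: [0.4346, -0.2563, 0.099]
orientation: [-180.0, 0.1, 159.7]
wrist_force: [1.7, -0.3, -1.9]
gripper_width: 0.0306
grasp_force: 20.0
```

Request:
step_arm:
  increments:
    - [0.05,0.193,0,0,0,0.03,-1]
    - [0.1,0.386,0,0,0,0.06,-1]
    - [0.15,0.58,0,0,0,0.09,-1]
    - [0.2,0.77,0,0,0,0.1,-1]
    - [0.26,0.96,0,0,0,0.1,-1]

```text
t: 16.52
tool_pos: [0.4858, -0.0629, 0.0979]
orientation: [180.0, -0.0, 168.3]
wrist_force: [1.0, -0.1, -0.5]
gripper_width: 0.0308
grasp_force: 20.0
```

Request:
step_arm:
  increments:
    - [0.05,0.193,0,0,0,0.02,-1]
    - [0.1,0.386,0,0,0,0.04,-1]
    - [0.15,0.58,0,0,0,0.06,-1]
    - [0.2,0.77,0,0,0,0.084,-1]
    - [0.26,0.96,0,0,0,0.084,-1]

```text
t: 16.93
tool_pos: [0.5377, 0.1292, 0.0978]
orientation: [-180.0, -0.0, 175.6]
wrist_force: [2.2, -0.0, -0.5]
gripper_width: 0.0305
grasp_force: 20.0
```

Request:
step_arm:
  increments:
    - [0.055,0.193,0,0,0,0,-1]
    - [0.11,0.386,0,0,0,0,-1]
    - [0.165,0.58,0,0,0,0,-1]
    - [0.22,0.77,0,0,0,0,-1]
    - [0.28,0.97,0,0,0,0,-1]

```text
t: 17.35
tool_pos: [0.5939, 0.3229, 0.0977]
orientation: [-180.0, -0.0, 175.5]
wrist_force: [1.0, -0.6, -1.2]
gripper_width: 0.0306
grasp_force: 20.0
```

Request:
step_arm:
  increments:
    - [0,0,0,0,0,0,-1]
    - [0,0,0,0,0,0,-1]
    - [0,0,0,0,0,0,-1]

```text
t: 17.6
tool_pos: [0.5935, 0.3208, 0.0974]
orientation: [-180.0, -0.1, 175.5]
wrist_force: [-1.2, -0.7, -1.0]
gripper_width: 0.0302
grasp_force: 20.0
```

Request:
step_arm:
  increments:
    - [0,0.02,-0.15,0,0,0,-1]
    - [0,0.02,-0.29,0,0,0,-1]
    - [0,0.02,-0.38,0,0,0,-1]
    - [0,0.02,-0.42,0,0,0,-1]
    - [0,0.02,-0.428,0,0,0,-1]

```text
t: 18.02
tool_pos: [0.5931, 0.3235, 0.0109]
orientation: [-179.9, -0.2, 175.4]
wrist_force: [-0.5, -0.4, -0.8]
gripper_width: 0.0305
grasp_force: 20.0
```

Request:
step_arm:
  increments:
    - [0,0,-0.002,0,0,0,-1]
    - [0,0,-0.004,0,0,0,-1]
    - [0,0,-0.004,0,0,0,-1]

```text
t: 18.27
tool_pos: [0.5949, 0.3251, 0.0129]
orientation: [179.9, 0.1, 175.4]
wrist_force: [-0.4, -0.2, -1.0]
gripper_width: 0.0305
grasp_force: 20.0
```

Request:
step_arm:
  increments:
    - [0,0,-0.005,0,0,0,-1]
    - [0,0,-0.009,0,0,0,-1]
    - [0,0,-0.009,0,0,0,-0.05]
    - [0,0,-0.009,0,0,0,-0.05]
    - [0,0,-0.009,0,0,0,-0.05]

```text
t: 18.68
tool_pos: [0.5941, 0.3251, 0.0098]
orientation: [180.0, 0.0, 175.5]
wrist_force: [0.8, 0.4, -0.2]
gripper_width: 0.0427
grasp_force: 0.0
```

Request:
step_arm:
  increments:
    - [0,0,0,0,0,0,-0.05]
    - [0,0,0.18,0,0,0,-0.05]
    - [0,0,0.36,0,0,0,-0.05]
    - [-0.05,-0.15,0.44,0,0,0,-0.05]
    - [-0.1,-0.3,0.44,0,0,-0.05,-0.05]

```text
t: 19.1
tool_pos: [0.5763, 0.2663, 0.1018]
orientation: [179.8, 0.4, 171.4]
wrist_force: [1.0, -1.4, 0.2]
gripper_width: 0.0435
grasp_force: 0.0
```

Request:
step_arm:
  increments:
    - [-0.08,-0.18,0,0,0,-0.05,1]
    - [-0.16,-0.36,0,0,0,-0.1,1]
    - [-0.24,-0.54,0,0,0,-0.16,1]
    - [-0.32,-0.73,0,0,0,-0.22,1]
    - [-0.4,-0.91,0,0,0,-0.28,1]

```text
t: 19.52
tool_pos: [0.4931, 0.0816, 0.0979]
orientation: [180.0, 0.0, 146.9]
wrist_force: [1.6, -1.0, 0.3]
gripper_width: 0.0738
grasp_force: 0.0
```

Request:
step_arm:
  increments:
    - [-0.08,-0.18,0,0,0,0,1]
    - [-0.16,-0.36,0,0,0,0,1]
    - [-0.24,-0.54,0,0,0,0,1]
    - [-0.295,-0.66,0,0,0,0,1]
    - [-0.295,-0.66,0,0,0,0,1]

```text
t: 19.93
tool_pos: [0.4331, -0.0522, 0.0979]
orientation: [-180.0, -0.0, 146.9]
wrist_force: [-0.1, 0.7, 1.0]
gripper_width: 0.091
grasp_force: 0.0
```

Request:
step_arm:
  increments:
    - [0.008,0.014,-0.18,0,0,0,1]
    - [0.008,0.014,-0.34,0,0,0,1]
    - [0.008,0.014,-0.43,0,0,0,1]
    - [0.008,0.014,-0.46,0,0,0,0]
    - [0.008,0.014,-0.46,0,0,0,0]

```text
t: 20.35
tool_pos: [0.4362, -0.0458, 0.0048]
orientation: [-180.0, -0.1, 147.1]
wrist_force: [-0.5, 0.5, 0.3]
gripper_width: 0.0807
grasp_force: 0.0
```

Request:
step_arm:
  increments:
    - [0,0,0,0,0,0,-1]
    - [0,0,0,0,0,0,-1]
    - [0,0,0,0,0,0,-1]
    - [0,0,0,0,0,0,-1]
    - [0,0,0,0,0,0,-1]

```text
t: 20.77
tool_pos: [0.4371, -0.0462, 0.0064]
orientation: [180.0, 0.1, 147.1]
wrist_force: [0.1, -0.2, -0.1]
gripper_width: 0.0475
grasp_force: 0.0
```

Request:
step_arm:
  increments:
    - [0,0,0,0,0,0,-1]
    - [0,0,0,0,0,0,-1]
    - [0,0,0,0,0,0,-1]
    - [0,0,0,0,0,0,-1]
    - [0,0,0,0,0,0,-1]

```text
t: 21.18
tool_pos: [0.4367, -0.0461, 0.0057]
orientation: [-180.0, -0.0, 147.1]
wrist_force: [-0.2, -0.2, 1.8]
gripper_width: 0.0246
grasp_force: 20.0
```

Request:
step_arm:
  increments:
    - [0,0,0.2,0,0,0,-1]
    - [0.03,0.05,0.4,0,0,0.05,-1]
    - [0.12,0.2,0.46,0,0,0.1,-1]
    - [0.21,0.37,0.46,0,0,0.14,-1]
    - [0.3,0.53,0.46,0,0,0.18,-1]

```text
t: 21.6
tool_pos: [0.4979, 0.0612, 0.0991]
orientation: [180.0, 0.1, 162.7]
wrist_force: [0.2, -0.8, -0.5]
gripper_width: 0.0244
grasp_force: 20.0
```

Request:
step_arm:
  increments:
    - [0.09,0.16,0,0,0,0.05,-1]
    - [0.18,0.32,0,0,0,0.1,-1]
    - [0.27,0.48,0,0,0,0.149,-1]
    - [0.36,0.64,0,0,0,0.149,-1]
    - [0.462,0.807,0,0,0,0.149,-1]

```text
t: 22.02
tool_pos: [0.589, 0.2229, 0.0975]
orientation: [-180.0, -0.1, 175.4]
wrist_force: [0.8, -0.4, -0.5]
gripper_width: 0.0246
grasp_force: 20.0
```

Request:
step_arm:
  increments:
    - [0,0,0,0,0,0,-1]
    - [0,0,0,0,0,0,-1]
    - [0,0,0,0,0,0,-1]

```text
t: 22.27
tool_pos: [0.5883, 0.2209, 0.0972]
orientation: [-180.0, -0.1, 175.4]
wrist_force: [-0.4, -0.6, -0.4]
gripper_width: 0.0244
grasp_force: 20.0
```

Request:
step_arm:
  increments:
    - [0,0,-0.15,0,0,0,-1]
    - [0,0,-0.29,0,0,0,-1]
    - [0,0,-0.38,0,0,0,-1]
    - [0,0,-0.42,0,0,0,-1]
    - [0,0,-0.428,0,0,0,-1]

```text
t: 22.68
tool_pos: [0.5877, 0.22, 0.0108]
orientation: [-179.9, -0.2, 175.3]
wrist_force: [-0.9, 0.0, 0.7]
gripper_width: 0.024
grasp_force: 20.0
```

Request:
step_arm:
  increments:
    - [0,0,-0.003,0,0,0,-1]
    - [0,0,-0.006,0,0,0,-1]
    - [0,0,-0.01,0,0,0,-1]
    - [0,0,-0.01,0,0,0,-1]
    - [0,0,-0.01,0,0,0,-1]

```text
t: 23.1
tool_pos: [0.5894, 0.2214, 0.0108]
orientation: [180.0, 0.1, 175.4]
wrist_force: [-0.9, -0.6, 0.1]
gripper_width: 0.0244
grasp_force: 20.0
```

Request:
step_arm:
  increments:
    - [0,0,0,0,0,0,-0.2]
    - [0,0,0,0,0,0,-0.2]
    - [0,0,0,0,0,0,-0.2]
    - [0,0,0,0,0,0,-0.2]

```text
t: 23.43
tool_pos: [0.5891, 0.2213, 0.0102]
orientation: [180.0, 0.0, 175.4]
wrist_force: [0.3, -0.1, 0.4]
gripper_width: 0.0368
grasp_force: 0.0
```

Request:
step_arm:
  increments:
    - [0,0,0.18,0,0,0,-0.2]
    - [0,0,0.36,0,0,0,-0.2]
    - [-0.15,0,0.5,0,0,0,-0.2]
    - [-0.35,0,0.6,0,0,0,-0.2]
    - [-0.55,0,0.6,0,0,0,-0.2]

```text
t: 23.85
tool_pos: [0.4816, 0.2218, 0.1334]
orientation: [179.9, 0.3, 175.3]
wrist_force: [0.5, 1.3, -0.1]
gripper_width: 0.0367
grasp_force: 0.0
```

Request:
step_arm:
  increments:
    - [-0.15,0.2,0.1,0,0,0,0]
    - [-0.2,0.4,0.2,0,0,0,0]
    - [-0.3,0.6,0.3,0,0,0,0]
    - [-0.3,0.7,0.4,0,0,0,0]
    - [-0.3,0.7,0.4,0,0,0,0]

```text
t: 24.27
tool_pos: [0.4197, 0.3662, 0.2138]
orientation: [179.7, 0.2, 175.5]
wrist_force: [0.4, 0.3, 1.5]
gripper_width: 0.0453
grasp_force: 0.0
```

```bash
python3 - <<'E'
from station import robot,cams
from parts import *
d=cams.get_image("top");cv2.imwrite("pics/top1.png",cv2.resize(d["frame"][80:260,100:440],None,fx=2.3,fy=2.3,interpolation=cv2.INTER_CUBIC)[:,:,::-1])
E
```

```text
(no output)
```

View pics/top1.png

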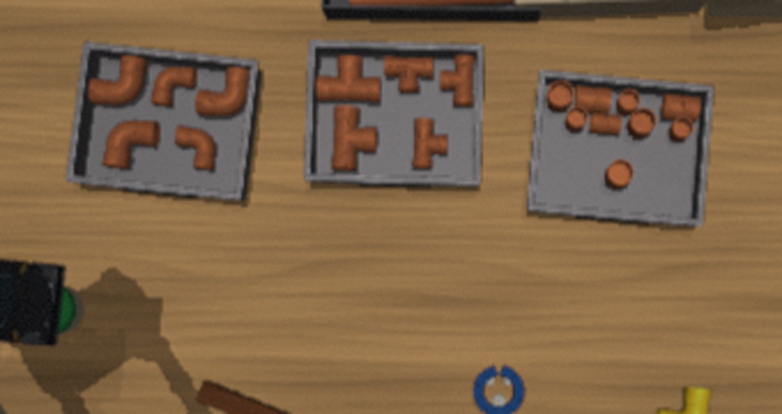

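The picture shows all five fittings lying apart on the bare floor of their own boxes. Elbows are at (130,143) and (200,145), tees at (350,138) and (428,143), and the coupling at (618,174). The tub is untouched.

```bash
python3 -c "
from station import robot
print(robot.job_done())"
```

```text
the job is handed in; nothing more can be done
None
```

All five fittings are set down in the boxes of their own kind, the flux tub was left where it stood, and the job was handed in at about 24 s; the hand-in returned no verdict.

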